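Clamp a stone slab squarely in a twin-screw bonding press

TASK

Clamp the stone slab in the twin-screw press: lower the pressure bar by turning the two black knobs clockwise by turns, in small steps of less than a quarter turn, so that the bar stays level, and feel for the moment when the sprung feet meet the slab. Tighten both knobs evenly until the bar is level and bears on the slab with a firm but gentle pressure, about 70 N in all (much over 100 N may crack it). Then swing the small locking lever fully over to its other side, let go, and leave everything else on the bench where it is.

Things in the scene. Friction and masses are not known exactly. Their poses are not given: they have to be found in the camera images.
- press: White press fixed to the bench: base plate 160 x 260 x 20 mm, two brackets 105 mm high with a screw each at y = +85 and -85 mm, an aluminium pressure bar between them over a stone slab. Origin: on the bench, midway between the screw axes; x to its back (lever at its front), y to its left screw, z up. The slab (130 x 48 x 15 mm, long way along y, loose) lies on a packing plate under the bar.
- knob_left_grip (a point): On the axis of the left knob (press +y), at the height to grip, 20 mm above its lower face, 14 mm below its top. Upright round black knurled drum, 44 mm in diameter, 34 mm high; any grip across its diameter will do. Below its lower face is a 9 mm gap, then the bracket: fingertips may reach 25 mm below this point. It does not rise or sink as it turns.
- knob_left (a joint): Angle turned by the left knob, rad: 0 at the start, growing clockwise seen from above (up to 4.5). Clockwise lowers the left end of the bar by 5 mm per rad. Friction: turning it either way unloaded takes about 0.35 N m. Each newton carried by that screw adds 0.005 N m to the tightening torque and takes as much off the torque to turn it back; the knob stays where it is left.
- knob_right_grip (a point): On the axis of the right knob (press -y), at the height to grip, 20 mm above its lower face, 14 mm below its top. Upright round black knurled drum, 44 mm in diameter, 34 mm high; any grip across its diameter will do. Below its lower face is a 9 mm gap, then the bracket: fingertips may reach 25 mm below this point. It does not rise or sink as it turns.
- knob_right (a joint): Angle turned by the right knob, rad: 0 at the start, growing clockwise seen from above (up to 4.5). Clockwise lowers the right end of the bar by 5 mm per rad. Friction: turning it either way unloaded takes about 0.35 N m. Each newton carried by that screw adds 0.005 N m to the tightening torque and takes as much off the torque to turn it back; the knob stays where it is left.
- bar: Aluminium pressure bar, 150 x 30 x 20 mm, hung between the two screws; level at the start. Origin: at mid-height of the bar, on the left screw axis; y along the bar to the left, z up when level. Lean (rad) = 5 mm x difference of the knob angles / 170 mm. Pressure shows not in the height (the slab's is unknown) but in the torque at the knobs: 70 N in all, level, is about 0.18 N m at each.
- bar_middle (a point): Middle of the bar's top face. Under the bar, 50 mm left and right of here, are two sprung rubber-tipped feet, each 16 N per mm of compression (rubber and slab give a little too). The free gap under the feet at the start is 5 to 12 mm, different each time and not measured. 70 N in all is about 0.4 to 0.6 rad of both knobs past first touch. One end lowered alone loads mostly its own foot and knob.
- lock_tip (a point): Centre of the black ball (26 mm in diameter) on the locking lever: a 10 mm rod, 70 mm from pivot to ball, at the front of the press base, 70 mm in front of the bar and midway between the knobs. Pivot 42 mm above the bench. The lever leans to the press's right (-y) at the start and swings to its left (+y); the ball travels about 67 mm on an arc whose top is 112 mm above the bench.
- lock (a joint): Angle of the locking lever, rad: 0 = leaning right (unlocked), 1.0 = fully over to the left against its stop (locked). It stays where it is left; a push of about 1 N on the ball moves it.
- objective: A microscope objective (steel, 34 mm wide, 48 mm tall) standing left of the press; leave alone. Origin: centre of its underside.
- slide_box: A flat closed blue slide box, 130 x 80 x 32 mm, right of the press; leave alone. Origin: centre of its underside.
- resin: A small amber jar with a white cap, 40 mm wide, 75 mm tall, behind the press; leave alone. Origin: centre of its underside.
- offcut: A stone offcut, 45 x 40 x 15 mm, lying in front of the press; leave alone. Origin: centre of its underside.
- dish: A shallow glass dish, 90 mm wide, 16 mm tall, behind the press; leave alone. Origin: centre of its underside.

How it is judged:
By the outcome, as a careful person would: the job done as asked, in the order asked, and still so for the second after the job is handed in, with the robot touching nothing.
It also fails if it takes over 72 s, if anything falls off the work surface, if the arm or the gripper's body presses on something with over 40 N, if the wrist force passes 120 N, or if a joint passes its speed limit or range.

ROBOT

A 7-joint arm with a two-finger parallel gripper is mounted at the origin on the work surface. World frame = base frame: x ahead of the robot, y to its left, z up, the work surface at z = 0. Lengths are in m, angles in rad, forces in N, time in s.
With the tool pointing down it reaches from about 0.425 to 0.925 m from the base axis. Payload 6.8 kg.
Tool frame: the origin (TCP) lies between the finger pads; the fingertips stand 17 mm ahead of it and the grasp point (between the pads) lies 2 mm behind it; z points along the fingers, x is the direction in which the jaws open and shut, and the axes are right-handed (so a half turn about z gives the same grasp; the last joint's range is limited). The gripper opens to 85 mm and grips with 20 to 120 N. Pads are 22 mm wide; open, the fingers measure 114 mm over their backs; the gripper's body (76 mm by 85 mm) begins 54 mm behind the grasp point. The pads swing forward as they close: fully open they stand 13 mm farther back than shut.
Start: joints at [1.037, 0.477, 0.022, 1.555, -0.011, 1.109, -0.083], TCP at [0.279, -0.615, 0.248] pointing down, gripper open.
Joint ranges: [-2.96, 2.96], [-0.34, 2.1], [-1.41, 1.46], [0.24, 2.44], [-1.37, 4.51], [0.17, 1.92], [-2.96, 2.96]. Speed limits (rad/s): [2.39, 2.39, 3.14, 3.14, 3.14, 3.14, 3.14].

INTERFACE

Orientations are given as a unit quaternion [w, x, y, z].
In Python, from station import readout, read_camera, get_calibration, bot, models gives the robot as it stands.
- The arm moves only by the tool carry_out, never from a script. Its argument "deltas" is a list of rows, each a list of 2 entries, a list of its own where there are three numbers: the shift along the tool's x, y, z in cm, then the turn about the tool's z in degrees. A call has 1 to 10 rows; each row is the pose to reach, as a shift and turn from the pose measured when the call began, along the tool's axes at that moment; what a row does not reach only later rows make up. A row lasts 1/8 s, in which the tool goes at most 62.5 mm and 10.7 degrees, less where a joint would pass 70% of its speed; a pose out of reach is approached as far as the arm can. A call with a gripper value outside its range is refused whole. "hand" is the opening, from 0 (shut) to 1 (fully open), set as the call begins (left out, the last holds). The fingers move at their own pace and stop on an object; "newtons" is the grip in N (left out, the last holds). Time passes only in rows, so rows that repeat a pose let the fingers close. It gives the time, the measured TCP pose, the force and the opening at its end, in the units of the state.
- readout.get_obs(): the state, without advancing time (a new reading comes with each control period).
- read_camera(name): name is "scene" or "side" or "wrist"; returns the picture (384x512x3 uint8, red, green, blue); there is no depth.
- get_calibration(name): a dict with "fov_y" (degrees; the focal length in pixels is half the picture's height over the tangent of half this angle, whatever the lens; pixels are square), "cx", "cy" (the principal point, pixels), "D" ([k1, k2, p1, p2, k3] as OpenCV has them; the pictures are not rectified), "world_from_camera" (4x4, takes a point from camera to world coordinates). Camera axes: x right, y down, z forward; pixel columns grow to the right and rows downward; lengths in m; the calibration is good to about 2 mm. A picture is of the moment at which its call begins: read the wrist's pose just before it. get_calibration takes no time and is no camera call; for the wrist camera it gives the pose at the moment of the call.
- bot.hand_in(): hands the job in, once; it reports no verdict.
Trained networks look in the newest picture that a camera, given by its name, has taken for a name from the list of things; names that differ only in an ending like _2 or _b are one class to them, and where a whole thing is asked for, a point or a joint stands for the part that bears it (a point fixed in the world has none). Each returns a list of dicts, best first, with "score" (0 to 1); they miss things now and then, are a little off and sometimes report something else, mostly with a low value. They report only what shows in the picture. A call takes as long as a camera call.
- models.spot_in(query, camera): "centre" ([row, column] in pixels, amid what is visible of it).
The state is a dict: "t": time; "q": joint angles; "joint_vel": joint speeds; "joint_torque": joint torques, N m; "eef_pos": TCP position; "tool_rot": TCP orientation; "contact_force": force on the tool from outside, world axes, zero at the start; "torque": the same for the moment, N m; "gripper_width": opening from 0.0 (shut) to 1.0 (fully open).
Only numpy, scipy, OpenCV 4.12 (cv2) and the standard library are available. Lean on these libraries where they do the work, as an engineer would, in place of code of your own. Each camera call takes 0.05 s, during which the arm holds its last target. There are 200 camera calls.

## Working session

There is one attempt and no reset: what is moved stays moved. The work goes in short steps, Python scripts to look and compute and a tool call to move; the robot and the scene stay as the last step left them, time stands still between calls to the robot, and variables do not carry over. Pictures are saved under pics/ and viewed, about 8 in all and at most 12, crops included, and the job is handed in when it is done.

Besides the shell and the picture viewer there is one more tool, called after ">>>" by a JSON object that holds its "fn" and its "kwargs". carry_out: Moves the arm, as the interface text tells. Its arguments: {"type":"object","properties":{"deltas":{"type":"array"},"hand":{"type":"number"},"newtons":{"type":"number"}},"required":["deltas"]}

```bash
mkdir -p pics; ls; cat > h.py <<'E'
import numpy as np,cv2
from station import readout, read_camera, get_calibration, bot, models
def K(c):
    f=192/np.tan(np.radians(c['fov_y'])/2); return np.array([[f,0,c['cx']],[0,f,c['cy']],[0,0,1.]])
def ray(cam,rc,c=None):
    c=c or get_calibration(cam); p=cv2.undistortPoints(np.array([[[rc[1],rc[0]]]],float),K(c),np.array(c['D'],float))[0,0]
    T=np.array(c['world_from_camera']); d=T[:3,:3]@np.array([p[0],p[1],1]); return T[:3,3],d/np.linalg.norm(d)
def at_z(cam,rc,z):
    o,d=ray(cam,rc); return o+d*(z-o[2])/d[2]
def tri(rays):
    A=np.zeros((3,3));b=np.zeros(3)
    for o,d in rays:
        P=np.eye(3)-np.outer(d,d);A+=P;b+=P@o
    x=np.linalg.solve(A,b); return x,[np.linalg.norm((np.eye(3)-np.outer(d,d))@(x-o)) for o,d in rays]
def proj(cam,X):
    c=get_calibration(cam);T=np.linalg.inv(np.array(c['world_from_camera']))
    return cv2.projectPoints(np.array(X,float).reshape(-1,1,3),cv2.Rodrigues(T[:3,:3])[0],T[:3,3],K(c),np.array(c['D'],float))[0][:,0]
def save(im,n): cv2.imwrite('pics/'+n,cv2.cvtColor(im,cv2.COLOR_RGB2BGR))
E
python3 - <<'E'
from h import *
o=readout.get_obs();print(o)
for cam in ['scene','side']:
    im=read_camera(cam);save(im,cam+'0.png')
    for q in ['knob_left_grip','knob_right_grip','bar_middle','lock_tip','press']:
        print(cam,q,[(np.round(d['centre']).tolist(),round(d['score'],2)) for d in models.spot_in(q,cam)][:3])
    T=np.array(get_calibration(cam)['world_from_camera']);print(T[:3,3],T[:3,2])
E
```

```text
pics
{'t': 0.0, 'q': array([ 1.03688996,  0.47780265,  0.02233411,  1.55647837, -0.01149064,
        1.10930065, -0.08310147]), 'joint_vel': array([-1.03378386e-03, -8.31192085e-04,  7.81543728e-04,  1.58884241e-03,
       -3.76359771e-05, -2.03558728e-03, -5.40886116e-05]), 'joint_torque': array([ 4.64925233e-05, -5.96452260e+01,  1.60760086e+00, -2.81193119e+01,
        1.23612213e-02,  9.27587680e-03,  1.31045562e-05]), 'eef_pos': array([ 0.27856231, -0.6142073 ,  0.24731251]), 'tool_rot': array([-4.41691093e-04,  8.40559484e-01, -5.41718459e-01, -8.18908474e-04]), 'contact_force': array([ 1.03755263,  0.00138367, -1.03570466]), 'torque': array([-0.02599328, -0.01734241, -0.0251024 ]), 'gripper_width': 1.001130236462058}
scene knob_left_grip [([181.0, 290.0], 0.67)]
scene knob_right_grip [([176.0, 208.0], 0.64)]
scene bar_middle [([197.0, 243.0], 0.73)]
scene lock_tip [([175.0, 242.0], 0.74), ([172.0, 207.0], 0.61)]
scene press [([210.0, 252.0], 0.72)]
[ 1.26212078 -0.0687674   0.54203613] [-0.8280588   0.13046942 -0.54524888]
side knob_left_grip [([195.0, 233.0], 0.63)]
side knob_right_grip [([166.0, 284.0], 0.52)]
side bar_middle [([198.0, 263.0], 0.58)]
side lock_tip [([198.0, 288.0], 0.51)]
side press [([224.0, 270.0], 0.63)]
[0.29388894 0.64228039 0.58626543] [ 0.31878683 -0.75253933 -0.57624605]
```

```bash
python3 - <<'E'
from h import *
a=cv2.imread('pics/scene0.png');b=cv2.imread('pics/side0.png')
cr=lambda i,r0,r1,c0,c1:cv2.resize(i[r0:r1,c0:c1],(800,600) ,interpolation=cv2.INTER_CUBIC)
cv2.imwrite('pics/a.png',cr(a,110,290,130,370));cv2.imwrite('pics/b.png',cr(b,110,290,150,390))
E
```

```text
(no output)
```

View pics/a.png

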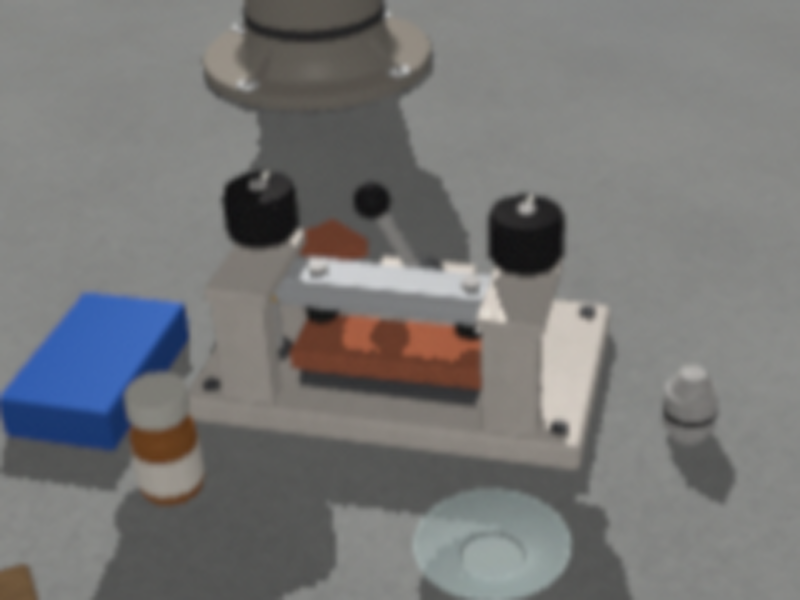

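View pics/b.png

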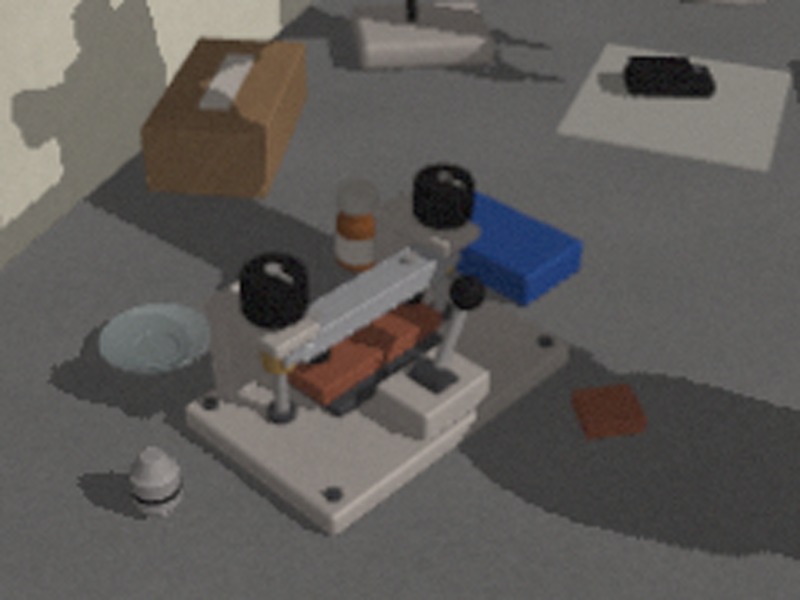

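```bash
python3 - <<'E'
from h import *
R={}
for cam in ['scene','side']:
    im=cv2.imread(f'pics/{cam}0.png').max(axis=2)
    m=(im<45).astype(np.uint8)
    n,l,s,c=cv2.connectedComponentsWithStats(m)
    for q in ['knob_left_grip','knob_right_grip','lock_tip']:
        d=eval({'scene':"{'knob_left_grip':(181,290),'knob_right_grip':(174,208),'lock_tip':(170,242)}",'side':"{'knob_left_grip':(197,233),'knob_right_grip':(168,283),'lock_tip':(198,290)}"}[cam])[q]
        k=l[int(d[0]),int(d[1])]; print(cam,q,k,s[k],c[k])
        R.setdefault(q,[]).append(ray(cam,(c[k][1],c[k][0])))
P={q:tri(v) for q,v in R.items()}
for q,v in P.items(): print(q,np.round(v[0],4),np.round(v[1],4))
a,b=P['knob_left_grip'][0],P['knob_right_grip'][0]
print((a+b)/2,np.linalg.norm(a-b),np.degrees(np.arctan2(*(a-b)[:2][::-1]))-90)
E
```

```text
scene knob_left_grip 8 [277 170  22  22 335] [287.79701493 182.00298507]
scene knob_right_grip 5 [198 162  21  22 315] [207.25079365 174.07301587]
scene lock_tip 6 [236 166  11   9  77] [241.03896104 169.75324675]
side knob_left_grip 14 [222 186  21  23 363] [231.5922865 197.1046832]
side knob_right_grip 12 [274 160  18  19 278] [282.28417266 169.10431655]
side lock_tip 15 [285 193  10  10  84] [289.60714286 197.39285714]
knob_left_grip [0.5965 0.0849 0.1283] [0.0024 0.0024]
knob_right_grip [ 0.5309 -0.0731  0.1279] [0.0012 0.0012]
lock_tip [0.485  0.0032 0.1037] [0.0011 0.0011]
[0.56371117 0.00591295 0.12811561] 0.17111349631708023 -22.560117632230316
```

>>> {"fn": "carry_out", "kwargs": {"deltas": [[[-50.5,-57.8,0],-95],[[-50.5,-57.8,0],-95],[[-50.5,-57.8,0],-95],[[-50.5,-57.8,0],-95],[[-50.5,-57.8,0],-95],[[-50.5,-57.8,0],-95],[[-50.5,-57.8,0],-95],[[-50.5,-57.8,0],-95],[[-50.5,-57.8,0],-95],[[-50.5,-57.8,0],-95]], "hand": 0.75}}

```text
t: 1.85
eef_pos: [0.5383, -0.0444, 0.2487]
tool_rot: [0.0, 0.967, 0.254, 0.0]
contact_force: [0.3, -0.7, -0.1]
gripper_width: 0.749
```

```bash
cat >> h.py <<'E'
from scipy.spatial.transform import Rotation as Ro
def delta(x,y,z,yaw):
    o=readout.get_obs();w,a,b,c=o['tool_rot'];M=Ro.from_quat([a,b,c,w]).as_matrix()
    cur=np.degrees(np.arctan2(M[1,0],M[0,0]))
    print('t',round(o['t'],2),'pos',np.round(o['eef_pos'],4),'yaw',round(cur,1),'tilt',np.round(M[:2,2],4),'shift cm',np.round(M.T@(np.array([x,y,z])-o['eef_pos'])*100,2),'turn',round(cur-yaw,1),'q7',round(o['q'][6],2),'w',round(o['gripper_width'],3))
    print('F',np.round(o['contact_force'],1),'M',np.round(o['torque'],3),'tau7',np.round(o['joint_torque'][6],3),'v',np.round(o['joint_vel'][6],3))
L=(.5965,.0849);Rr=(.5309,-.0731)
E
python3 -c "
from h import *
delta(*L,.23,30)"
```

```text
t 1.85 pos [ 0.5383 -0.0444  0.2487] yaw 29.4 tilt [ 0.0009 -0.0004] shift cm [11.42 -8.4   1.87] turn -0.6 q7 0.31 w 0.749
F [ 0.3 -0.7 -0.1] M [-0.013 -0.03  -0.024] tau7 2.012 v -1.078
```

>>> {"fn": "carry_out", "kwargs": {"deltas": [[[5.5,-4.2,1],-0.6],[[11.4,-8.4,1.9],-0.6],[[11.4,-8.4,1.9],-0.6],[[11.4,-8.4,1.9],-0.6]]}}

```text
t: 2.35
eef_pos: [0.5962, 0.0859, 0.2294]
tool_rot: [0.0, 0.966, 0.26, 0.0]
contact_force: [-0.5, 0.2, -0.4]
gripper_width: 0.75
```

```bash
python3 -c "
from h import *
delta(*L,.131,30)
im=read_camera('wrist');save(cv2.resize(im,(800,600)),'w1.png')
for q in ['knob_left_grip','knob_right_grip','lock_tip']: print(models.spot_in(q,'wrist')[:2])
print(proj('wrist',[[*L,.148],[*Rr,.148],[.485,.0032,.1037]]))
np.save('w1.npy',get_calibration('wrist')['world_from_camera'])
cv2.imwrite('pics/w1raw.png',im[:,:,::-1])
"
```

```text
t 2.35 pos [0.5962 0.0859 0.2294] yaw 30.2 tilt [ 0.0003 -0.0001] shift cm [-0.03  0.09  9.84] turn 0.2 q7 0.05 w 0.75
F [-0.5  0.2 -0.4] M [-0.016 -0.02   0.05 ] tau7 -0.194 v 0.013
[{'centre': [199.9, 250.5], 'score': 0.7}]
[{'centre': [282.5, 122.5], 'score': 0.67}]
[{'centre': [200.0, 121.3], 'score': 0.59}]
[[258.57253219 202.38330406]
 [112.53599664 307.10640715]
 [116.12339681 200.76640294]]
```

View pics/w1.png

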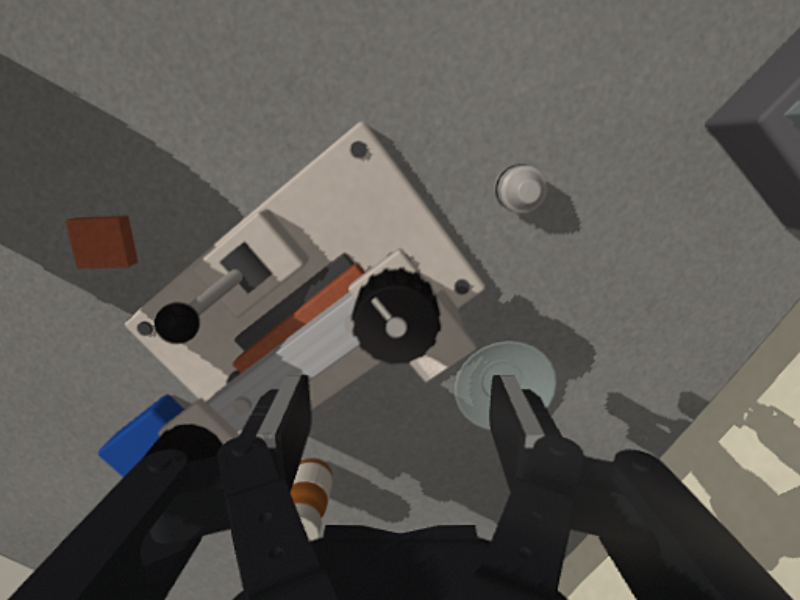

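```bash
python3 - <<'E'
from h import *
im=cv2.imread('pics/w1raw.png').max(axis=2)
n,l,s,c=cv2.connectedComponentsWithStats((im<45).astype(np.uint8))
W=[]
for p in [(200,250),(206,113)]:
    k=l[p];print(s[k],c[k]); W.append((s[k][1]+s[k][3]/2-.5,s[k][0]+s[k][2]/2-.5))
print(W, proj('wrist',[[*L,.131],[.485,.0032,.1037]]))
rl=[ray('scene',(182,287.8)),ray('side',(197.1,231.6)),ray('wrist',W[0])]
rb=[ray('scene',(169.75,241.04)),ray('side',(197.39,289.6)),ray('wrist',W[1])]
for r in(rl,rb):
    for idx in([0,1],[0,2],[1,2],[0,1,2]): print(idx,tri([r[i] for i in idx]))
T=np.array(get_calibration('wrist')['world_from_camera']);print(T)
print('wrist at z.131',at_z('wrist',W[0],.131),'screw tip z .15',at_z('wrist',(209.3,253.4),.15))
E
```

```text
[ 226  172   56   61 2358] [253.84266327 201.97921968]
[ 99 194  28  26 572] [112.98601399 206.19055944]
[(np.float64(202.0), np.float64(253.5)), (np.float64(206.5), np.float64(112.5))] [[258.38731138 195.16503114]
 [116.12339681 200.76640294]]
[0, 1] (array([0.59652346, 0.08492305, 0.12830777]), [np.float64(0.002391307185284343), np.float64(0.002391307185284303)])
[0, 2] (array([0.59781368, 0.08173223, 0.1293856 ]), [np.float64(0.004891334429406986), np.float64(0.004891334429406992)])
[1, 2] (array([0.5982782 , 0.0755204 , 0.12366396]), [np.float64(0.0010969537087052667), np.float64(0.0010969537087052938)])
[0, 1, 2] (array([0.59703636, 0.08169896, 0.12863961]), [np.float64(0.005032054749038414), np.float64(0.0009060065030171735), np.float64(0.004844148945981251)])
[0, 1] (array([0.4850089 , 0.00323518, 0.10376153]), [np.float64(0.0010732426402908387), np.float64(0.0010732426402907949)])
[0, 2] (array([0.48661792, 0.00114768, 0.10641494]), [np.float64(0.003458068072571082), np.float64(0.0034580680725710836)])
[1, 2] (array([ 0.48488662, -0.00375795,  0.10163327]), [np.float64(0.001977692429849112), np.float64(0.0019776924298491668)])
[0, 1, 2] (array([0.48532859, 0.00107606, 0.10475077]), [np.float64(0.0031612479503494843), np.float64(0.0012410504834883959), np.float64(0.004019233355624544)])
[[ 8.67846703e-01  4.70170598e-01  1.60566832e-01  5.54902960e-01]
 [ 4.96832048e-01 -8.21193951e-01 -2.80710547e-01  1.53186661e-01]
 [-1.25334237e-04  3.23388471e-01 -9.46266285e-01  3.55919763e-01]
 [ 0.00000000e+00  0.00000000e+00  0.00000000e+00  1.00000000e+00]]
wrist at z.131 [0.59597242 0.07747067 0.131     ] screw tip z .15 [0.59547882 0.07847738 0.15      ]
```

>>> {"fn": "carry_out", "kwargs": {"deltas": [[[0,0,0],90],[[0,0,0],90],[[0,0,0],90],[[0,0,0],90],[[0,0,0],90],[[0,0,0],90],[[0,0,0],90],[[0,0,0],90],[[0,0,0],90],[[0,0,0],90]]}}

```text
t: 3.8
eef_pos: [0.5961, 0.0804, 0.2303]
tool_rot: [0.001, 0.865, -0.502, 0.001]
contact_force: [0.3, 0.0, -0.1]
gripper_width: 0.751
```

```bash
python3 - <<'E'
from h import *
delta(*L,.131,30)
im=read_camera('wrist');save(im,'w2raw.png');s2=read_camera('scene');save(s2,'s2.png');save(read_camera('side'),'d2.png')
cs={q:models.spot_in(q,'wrist')[:1] for q in ['knob_left_grip','lock_tip','knob_right_grip']};print(cs)
print(proj('wrist',[[*L,.131],[*Rr,.128],[.485,.0032,.1037]]))
im=im.max(axis=2)
n,l,s,c=cv2.connectedComponentsWithStats((im<45).astype(np.uint8))
for q in cs:
    if cs[q]:
        r,cc=cs[q][0]['centre'];k=l[int(r),int(cc)];x=s[k];W=(x[1]+x[3]/2-.5,x[0]+x[2]/2-.5)
        print(q,x,W,at_z('wrist',W,.131 if 'k'==q[0] else .104))
print(proj('scene',readout.get_obs()['eef_pos']),proj('side',readout.get_obs()['eef_pos']))
E
```

```text
t 3.8 pos [0.5961 0.0804 0.2303] yaw -60.2 tilt [ 0.0015 -0.0025] shift cm [-0.4  -0.25  9.93] turn -90.2 q7 -1.39 w 0.751
F [ 0.3  0.  -0.1] M [0.012 0.015 0.049] tau7 -0.405 v 0.029
{'knob_left_grip': [{'centre': [198.2, 252.3], 'score': 0.62}], 'lock_tip': [{'centre': [302.2, 264.7], 'score': 0.96}], 'knob_right_grip': [{'centre': [342.3, 368.3], 'score': 0.61}]}
[[251.67584242 196.31594913]
 [353.85096552 319.02141434]
 [266.59005412 305.06458959]]
knob_left_grip [ 223  168   57   61 2399] (np.float64(198.0), np.float64(251.0)) [0.59489492 0.08464985 0.131     ]
lock_tip [257 294  23  24 434] (np.float64(305.5), np.float64(268.0)) [0.48546992 0.0016824  0.104     ]
knob_right_grip [    5   240   502   144 31397] (np.float64(311.5), np.float64(255.5)) [0.49244101 0.02161442 0.131     ]
[[285.77564018 135.18118754]] [[229.01834032 157.52397416]]
```

```bash
python3 - <<'E'
import cv2,numpy as np
a=cv2.imread('pics/s2.png')[80:230,180:380];b=cv2.imread('pics/d2.png')[90:240,130:330];c=cv2.imread('pics/w2raw.png')
f=lambda i:cv2.resize(i,(400,300),interpolation=cv2.INTER_CUBIC)
cv2.imwrite('pics/c2.png',np.vstack([np.hstack([f(a),f(b)]),np.hstack([f(c),f(c)])]))
E
```

```text
(no output)
```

View pics/c2.png

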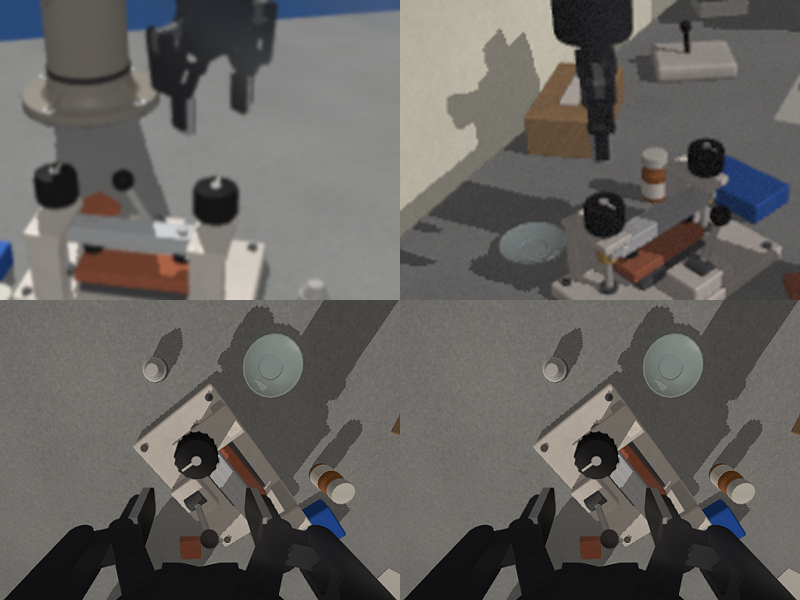

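```bash
cat >> h.py <<'E'
def wmeas(qs=('knob_left_grip','lock_tip'),zs=(.131,.104)):
    c=get_calibration('wrist');im=read_camera('wrist');c2=get_calibration('wrist')
    print('drift',np.round(np.array(c2['world_from_camera'])[:3,3]-np.array(c['world_from_camera'])[:3,3],4))
    g=im.max(axis=2);n,l,s,_=cv2.connectedComponentsWithStats((g<45).astype(np.uint8))
    for q,z in zip(qs,zs):
        for d in models.spot_in(q,'wrist')[:1]:
            r,cc=d['centre'];x=s[l[int(r),int(cc)]];W=(x[1]+x[3]/2-.5,x[0]+x[2]/2-.5)
            o,v=ray('wrist',W,c);print(q,x,np.round(o+v*(z-o[2])/v[2],4))
    return im
E
python3 -c "
from h import *
delta(*L,.131,30);wmeas();delta(*L,.131,30)"
```

```text
t 4.1 pos [0.5962 0.0818 0.2299] yaw -60.1 tilt [ 0.0011 -0.0018] shift cm [-0.27 -0.18  9.89] turn -90.1 q7 -1.39 w 0.749
F [-0.3  0.4  0.1] M [-0.03  -0.006  0.016] tau7 0.012 v -0.005
drift [ 0.      0.0001 -0.    ]
knob_left_grip [ 225  169   57   61 2412] [0.595  0.0827 0.131 ]
lock_tip [257 295  23  24 436] [0.4843 0.001  0.104 ]
t 4.25 pos [0.5962 0.0821 0.2298] yaw -60.1 tilt [ 0.0009 -0.0019] shift cm [-0.25 -0.17  9.88] turn -90.1 q7 -1.39 w 0.751
F [ 0.1  0.2 -0. ] M [ 0.029 -0.032  0.029] tau7 0.006 v -0.003
```

>>> {"fn": "carry_out", "kwargs": {"deltas": [[[-0.3,-0.1,1],-10],[[-0.3,-0.1,2],-20],[[-0.3,-0.1,3],-30],[[-0.3,-0.1,4],-40],[[-0.3,-0.1,4],-50],[[-0.3,-0.1,4],-60],[[-0.3,-0.1,4],-70],[[-0.3,-0.1,4],-80],[[-0.3,-0.1,4],-85],[[-0.3,-0.1,4],-85]]}}

```text
t: 5.5
eef_pos: [0.5956, 0.085, 0.1897]
tool_rot: [0.001, 0.977, 0.215, 0.0]
contact_force: [-0.9, -0.6, -0.2]
gripper_width: 0.753
```

```bash
sed -i 's/^L=.*/L=(.5953,.0838);Rr=(.5302,-.0731)/' h.py; python3 -c "
from h import *
delta(*L,.131,25);wmeas();delta(*L,.131,25)"
```

```text
t 5.5 pos [0.5956 0.085  0.1897] yaw 24.8 tilt [ 0.0008 -0.0016] shift cm [-0.08  0.08  5.87] turn -0.2 q7 -0.07 w 0.753
F [-0.9 -0.6 -0.2] M [-0.005  0.048  0.028] tau7 0.46 v -0.035
drift [0.0001 0.0001 0.    ]
knob_left_grip [ 221  184   69   74 3567] [0.5958 0.082  0.131 ]
lock_tip [ 80 222  34  30 781] [ 4.843e-01 -1.000e-04  1.040e-01]
t 5.65 pos [0.5956 0.0851 0.1899] yaw 24.8 tilt [ 0.001  -0.0019] shift cm [-0.08  0.1   5.89] turn -0.2 q7 -0.07 w 0.748
F [ 0.2 -0.2 -0.3] M [ 0.008 -0.007 -0.039] tau7 -0.003 v 0.006
```

>>> {"fn": "carry_out", "kwargs": {"deltas": [[[-0.09,0.17,3],0],[[-0.09,0.17,5],0],[[-0.09,0.17,5.9],0],[[-0.09,0.17,5.9],0],[[-0.09,0.17,5.9],0]]}}

```text
t: 6.28
eef_pos: [0.5961, 0.0834, 0.1316]
tool_rot: [0.001, 0.977, 0.215, 0.001]
contact_force: [0.6, -1.0, -0.2]
gripper_width: 0.744
```

>>> {"fn": "carry_out", "kwargs": {"deltas": [[[0,0,0],0],[[0,0,0],0],[[0,0,0],0],[[0,0,0],0],[[0,0,0],0]], "hand": 0.3, "newtons": 70}}

```text
t: 6.9
eef_pos: [0.5959, 0.0832, 0.1328]
tool_rot: [0.001, 0.977, 0.214, 0.001]
contact_force: [-3.7, -2.0, 7.1]
gripper_width: 0.497
```

```bash
python3 -c "
from h import *
delta(*L,.131,-25)"
```

```text
t 6.9 pos [0.5959 0.0832 0.1328] yaw 24.8 tilt [ 0.0022 -0.0024] shift cm [-0.03 -0.08  0.18] turn 49.8 q7 -0.11 w 0.497
F [-3.7 -2.   7.1] M [-0.288  0.84  -0.022] tau7 -0.009 v -0.0
```

>>> {"fn": "carry_out", "kwargs": {"deltas": [[[0,0,0],8],[[0,0,0],16],[[0,0,0],24],[[0,0,0],32],[[0,0,0],40]]}}

```text
t: 7.52
eef_pos: [0.5951, 0.0831, 0.1329]
tool_rot: [0.001, 0.991, -0.134, 0.001]
contact_force: [-3.2, -0.2, -0.8]
gripper_width: 0.494
```

```bash
python3 -c "
from h import *
delta(*L,.131,-25)"
```

```text
t 7.53 pos [0.5951 0.0831 0.1329] yaw -15.4 tilt [ 0.0009 -0.0031] shift cm [-0.   -0.07  0.19] turn 9.6 q7 -0.72 w 0.494
F [-3.2 -0.2 -0.8] M [-0.146  0.442  0.354] tau7 0.941 v -0.967
```

>>> {"fn": "carry_out", "kwargs": {"deltas": [[[0,0,0],5],[[0,0,0],10],[[0,0,0],10]]}}

```text
t: 7.9
eef_pos: [0.5949, 0.0832, 0.1329]
tool_rot: [0.001, 0.976, -0.22, 0.001]
contact_force: [-0.5, 0.8, -2.3]
gripper_width: 0.495
```

```bash
python3 -c "
from h import *
delta(*L,.131,-25)"
```

```text
t 7.9 pos [0.5949 0.0832 0.1329] yaw -25.4 tilt [ 0.0006 -0.0031] shift cm [ 0.01 -0.07  0.19] turn -0.4 q7 -0.87 w 0.495
F [-0.5  0.8 -2.3] M [-0.032  0.054 -0.401] tau7 0.017 v 0.029
```

>>> {"fn": "carry_out", "kwargs": {"deltas": [[[0,0,0],0],[[0,0,0],0],[[0,0,-3],0],[[0,0,-5.5],-8],[[0.2,4,-5.5],-18],[[0.4,9,-5.5],-28],[[0.8,14,-5.5],-38],[[0.8,17,-5.5],-47],[[0.8,17,-5.5],-50],[[0.8,17,-5.5],-50]], "hand": 0.74}}

```text
t: 9.15
eef_pos: [0.5293, -0.0741, 0.1888]
tool_rot: [0.002, 0.977, 0.212, 0.0]
contact_force: [-0.4, 0.1, -0.9]
gripper_width: 0.737
```

```bash
python3 -c "
from h import *
delta(.5302,-.0735,.131,25);wmeas(('knob_right_grip','lock_tip'));delta(.5302,-.0735,.131,25)"
```

```text
t 9.15 pos [ 0.5293 -0.0741  0.1888] yaw 24.5 tilt [ 0.0015 -0.0031] shift cm [ 0.1  -0.04  5.78] turn -0.5 q7 0.25 w 0.737
F [-0.4  0.1 -0.9] M [ 0.052 -0.013 -0.022] tau7 0.304 v -0.025
drift [ 0.0001  0.0005 -0.    ]
knob_right_grip [ 224  182   69   75 3633] [ 0.5309 -0.0748  0.131 ]
lock_tip [ 227   71   36   37 1046] [0.4858 0.0013 0.104 ]
t 9.3 pos [ 0.5294 -0.0731  0.1886] yaw 24.6 tilt [ 0.0012 -0.003 ] shift cm [0.05 0.05 5.76] turn -0.4 q7 0.24 w 0.742
F [ 0.9 -0.2 -0.7] M [-0.028  0.023  0.03 ] tau7 0.001 v 0.003
```

>>> {"fn": "carry_out", "kwargs": {"deltas": [[[0.08,0.13,3],0],[[0.08,0.13,5],0],[[0.08,0.13,5.75],0],[[0.08,0.13,5.75],0]]}}

```text
t: 9.8
eef_pos: [0.5308, -0.0736, 0.131]
tool_rot: [0.001, 0.977, 0.213, 0.0]
contact_force: [0.3, 0.6, -0.6]
gripper_width: 0.739
```

>>> {"fn": "carry_out", "kwargs": {"deltas": [[[0,0,0],0],[[0,0,0],0],[[0,0,0],0],[[0,0,0],0],[[0,0,0],0]], "hand": 0.3}}

```text
t: 10.42
eef_pos: [0.5309, -0.0738, 0.1322]
tool_rot: [0.002, 0.977, 0.213, 0.0]
contact_force: [-3.6, 0.3, 5.5]
gripper_width: 0.496
```

```bash
python3 -c "
from h import *
delta(.5302,-.0735,.131,-25)"
```

```text
t 10.43 pos [ 0.5309 -0.0738  0.1322] yaw 24.6 tilt [ 0.0013 -0.0035] shift cm [-0.05 -0.05  0.12] turn 49.6 q7 0.19 w 0.496
F [-3.6  0.3  5.5] M [0.042 0.651 0.073] tau7 -0.047 v -0.002
```

>>> {"fn": "carry_out", "kwargs": {"deltas": [[[0,0,0],8],[[0,0,0],16],[[0,0,0],24],[[0,0,0],32],[[0,0,0],40]]}}

```text
t: 11.05
eef_pos: [0.5303, -0.0738, 0.1323]
tool_rot: [0.002, 0.991, -0.136, 0.0]
contact_force: [-1.4, -0.5, -3.0]
gripper_width: 0.494
```

```bash
python3 -c "
from h import *
delta(.5302,-.0735,.131,-25)"
```

```text
t 11.05 pos [ 0.5303 -0.0738  0.1323] yaw -15.6 tilt [ 0.0003 -0.0039] shift cm [-0.02 -0.03  0.13] turn 9.4 q7 -0.42 w 0.494
F [-1.4 -0.5 -3. ] M [-0.077  0.309  0.316] tau7 0.959 v -0.979
```

>>> {"fn": "carry_out", "kwargs": {"deltas": [[[0,0,0],5],[[0,0,0],10],[[0,0,0],10]]}}

```text
t: 11.42
eef_pos: [0.5301, -0.0738, 0.1323]
tool_rot: [0.002, 0.975, -0.221, 0.0]
contact_force: [0.9, 0.6, -5.8]
gripper_width: 0.497
```

```bash
python3 -c "
from h import *
delta(.5302,-.0735,.131,-25)"
```

```text
t 11.43 pos [ 0.5301 -0.0738  0.1323] yaw -25.6 tilt [ 0.0001 -0.0038] shift cm [-0.01 -0.03  0.13] turn -0.6 q7 -0.58 w 0.497
F [ 0.9  0.6 -5.8] M [-0.004 -0.174 -0.419] tau7 0.014 v 0.031
```

>>> {"fn": "carry_out", "kwargs": {"deltas": [[[0,0,0],0],[[0,0,0],0],[[0,0,-3],0],[[0,0,-5.5],-6],[[-0.2,-4,-5.5],-15],[[-0.4,-9,-5.5],-24],[[-0.9,-14,-5.5],-30],[[-0.9,-17,-5.5],-30],[[-0.9,-17,-5.5],-30],[[-0.9,-17,-5.5],-30]], "hand": 0.74}}

```text
t: 12.68
eef_pos: [0.5953, 0.0826, 0.1868]
tool_rot: [0.002, 0.999, 0.038, -0.0]
contact_force: [0.0, -0.3, -0.1]
gripper_width: 0.744
```

```bash
python3 -c "
from h import *
delta(.5955,.0834,.131,5);im=wmeas();save(im,'w3.png');delta(.5955,.0834,.131,5)"
```

```text
t 12.68 pos [0.5953 0.0826 0.1868] yaw 4.4 tilt [-0.     -0.0046] shift cm [ 0.03 -0.1   5.58] turn -0.6 q7 -0.37 w 0.744
F [ 0.  -0.3 -0.1] M [ 0.022 -0.019  0.01 ] tau7 -0.004 v -0.004
drift [ 0.     -0.0005 -0.    ]
knob_left_grip [ 222  183   69   86 3696] [0.5957 0.0771 0.131 ]
lock_tip [    5   212   502   172 32968] [ 0.6017 -0.0079  0.104 ]
t 12.82 pos [0.5952 0.082  0.1868] yaw 4.3 tilt [-0.     -0.0047] shift cm [ 0.04 -0.17  5.58] turn -0.7 q7 -0.37 w 0.743
F [ 1.5 -0.7 -0.3] M [-0.006  0.042 -0.025] tau7 0.006 v -0.003
```

>>> {"fn": "carry_out", "kwargs": {"deltas": [[[0.04,-0.15,3],0],[[0.04,-0.15,5],0],[[0.04,-0.15,5.55],0],[[0.04,-0.15,5.55],0]]}}

```text
t: 13.32
eef_pos: [0.5955, 0.0832, 0.1313]
tool_rot: [0.002, 0.999, 0.037, -0.0]
contact_force: [-0.1, 0.3, -0.7]
gripper_width: 0.743
```

>>> {"fn": "carry_out", "kwargs": {"deltas": [[[0,0,0],0],[[0,0,0],0],[[0,0,0],0],[[0,0,0],0],[[0,0,0],0]], "hand": 0.3}}

```text
t: 13.95
eef_pos: [0.5955, 0.0833, 0.1325]
tool_rot: [0.002, 0.999, 0.037, -0.0]
contact_force: [-3.3, -0.5, 6.0]
gripper_width: 0.498
```

>>> {"fn": "carry_out", "kwargs": {"deltas": [[[0,0,0],7],[[0,0,0],14],[[0,0,0],21]]}}

```text
t: 14.32
eef_pos: [0.5951, 0.0833, 0.1326]
tool_rot: [0.003, 0.989, -0.147, 0.0]
contact_force: [-1.1, -0.7, -2.2]
gripper_width: 0.496
```

```bash
python3 -c "
from h import *
delta(.5955,.0834,.131,-25)"
```

```text
t 14.32 pos [0.5951 0.0833 0.1326] yaw -16.9 tilt [-0.0005 -0.0053] shift cm [ 0.04 -0.02  0.16] turn 8.1 q7 -0.72 w 0.496
F [-1.1 -0.7 -2.2] M [-0.003  0.276  0.348] tau7 0.783 v -0.845
```

>>> {"fn": "carry_out", "kwargs": {"deltas": [[[0,0,0],5],[[0,0,0],10]]}}

```text
t: 14.58
eef_pos: [0.5949, 0.0834, 0.1326]
tool_rot: [0.003, 0.972, -0.233, 0.0]
contact_force: [0.2, -0.1, -3.0]
gripper_width: 0.497
```

```bash
python3 -c "
from h import *
delta(.5955,.0834,.131,-25)"
```

```text
t 14.57 pos [0.5949 0.0834 0.1326] yaw -27.0 tilt [-0.0005 -0.0055] shift cm [ 0.05 -0.03  0.16] turn -2.0 q7 -0.88 w 0.497
F [ 0.2 -0.1 -3. ] M [-0.01  -0.012  0.373] tau7 0.447 v -0.602
```

>>> {"fn": "carry_out", "kwargs": {"deltas": [[[0,0,0],0],[[0,0,0],0],[[0,0,-3],0],[[0,0,-5.5],-6],[[0.2,4,-5.5],-15],[[0.4,9,-5.5],-24],[[1.2,14,-5.5],-31],[[1.2,16.9,-5.5],-31],[[1.2,16.9,-5.5],-31],[[1.2,16.9,-5.5],-31]], "hand": 0.74}}

```text
t: 15.82
eef_pos: [0.5296, -0.0716, 0.189]
tool_rot: [0.003, 0.999, 0.036, 0.0]
contact_force: [0.2, -0.1, 0.5]
gripper_width: 0.739
```

```bash
python3 -c "
from h import *
delta(.5305,-.0738,.131,5)"
```

```text
t 15.82 pos [ 0.5296 -0.0716  0.189 ] yaw 4.1 tilt [ 0.0008 -0.005 ] shift cm [0.07 0.2  5.8 ] turn -0.9 q7 -0.07 w 0.739
F [ 0.2 -0.1  0.5] M [0.011 0.004 0.022] tau7 0.019 v -0.002
```

>>> {"fn": "carry_out", "kwargs": {"deltas": [[[0.07,0.2,3],0],[[0.07,0.2,5],0],[[0.07,0.2,5.75],0],[[0.07,0.2,5.75],0]]}}

```text
t: 16.32
eef_pos: [0.5308, -0.0728, 0.1314]
tool_rot: [0.002, 0.999, 0.037, 0.0]
contact_force: [-0.5, -0.2, 0.2]
gripper_width: 0.741
```

>>> {"fn": "carry_out", "kwargs": {"deltas": [[[0,0,0],0],[[0,0,0],0],[[0,0,0],0],[[0,0,0],0],[[0,0,0],0]], "hand": 0.3}}

```text
t: 16.95
eef_pos: [0.5305, -0.0725, 0.1327]
tool_rot: [0.002, 0.999, 0.037, 0.0]
contact_force: [-3.6, 0.4, 6.5]
gripper_width: 0.498
```

>>> {"fn": "carry_out", "kwargs": {"deltas": [[[0,0,0],7],[[0,0,0],14],[[0,0,0],21]]}}

```text
t: 17.32
eef_pos: [0.5306, -0.0725, 0.1328]
tool_rot: [0.002, 0.989, -0.147, 0.001]
contact_force: [1.4, -0.0, -6.2]
gripper_width: 0.494
```

```bash
python3 -c "
from h import *
delta(.5305,-.0738,.131,-25)"
```

```text
t 17.32 pos [ 0.5306 -0.0725  0.1328] yaw -17.0 tilt [ 0.0006 -0.005 ] shift cm [0.03 0.13 0.18] turn 8.0 q7 -0.43 w 0.494
F [ 1.4 -0.  -6.2] M [-0.097 -0.233  0.337] tau7 0.798 v -0.856
```

>>> {"fn": "carry_out", "kwargs": {"deltas": [[[0,0,0],5],[[0,0,0],10]]}}

```text
t: 17.58
eef_pos: [0.5306, -0.0725, 0.1328]
tool_rot: [0.002, 0.972, -0.234, 0.001]
contact_force: [2.2, -0.9, -6.5]
gripper_width: 0.498
```

```bash
python3 -c "
from h import *
delta(.5305,-.0738,.131,-25)"
```

```text
t 17.57 pos [ 0.5306 -0.0725  0.1328] yaw -27.1 tilt [ 0.001  -0.0053] shift cm [0.05 0.12 0.18] turn -2.1 q7 -0.59 w 0.498
F [ 2.2 -0.9 -6.5] M [-0.108 -0.216  0.341] tau7 0.458 v -0.611
```

>>> {"fn": "carry_out", "kwargs": {"deltas": [[[0,0,0],0],[[0,0,0],0],[[0,0,-3],0],[[0,0,-5.5],-6],[[-0.2,-4,-5.5],-15],[[-0.4,-9,-5.5],-24],[[-1.2,-14,-5.5],-31],[[-1.2,-17,-5.5],-31],[[-1.2,-17,-5.5],-31],[[-1.2,-17,-5.5],-31]], "hand": 0.74}}

```text
t: 18.82
eef_pos: [0.5971, 0.0837, 0.1871]
tool_rot: [0.003, 0.999, 0.034, 0.0]
contact_force: [-1.0, -1.3, 0.2]
gripper_width: 0.737
```

```bash
python3 -c "
from h import *
delta(.5955,.0834,.131,5)"
```

```text
t 18.82 pos [0.5971 0.0837 0.1871] yaw 3.9 tilt [ 0.0008 -0.0061] shift cm [-0.16 -0.02  5.61] turn -1.1 q7 -0.36 w 0.737
F [-1.  -1.3  0.2] M [-0.023 -0.017  0.045] tau7 0.0 v -0.002
```

>>> {"fn": "carry_out", "kwargs": {"deltas": [[[-0.16,-0.02,3],0],[[-0.16,-0.02,5],0],[[-0.16,-0.02,5.55],0],[[-0.16,-0.02,5.55],0]]}}

```text
t: 19.32
eef_pos: [0.5955, 0.083, 0.1316]
tool_rot: [0.003, 0.999, 0.034, 0.0]
contact_force: [0.1, 0.3, -0.0]
gripper_width: 0.741
```

>>> {"fn": "carry_out", "kwargs": {"deltas": [[[0,0,0],0],[[0,0,0],0],[[0,0,0],0],[[0,0,0],0],[[0,0,0],0]], "hand": 0.3}}

```text
t: 19.95
eef_pos: [0.5955, 0.0831, 0.1329]
tool_rot: [0.003, 0.999, 0.034, 0.0]
contact_force: [-3.0, -0.8, 4.8]
gripper_width: 0.504
```

>>> {"fn": "carry_out", "kwargs": {"deltas": [[[0,0,0],5],[[0,0,0],10]]}}

```text
t: 20.2
eef_pos: [0.5953, 0.0831, 0.133]
tool_rot: [0.003, 0.999, -0.054, 0.001]
contact_force: [-0.2, -1.0, -2.8]
gripper_width: 0.502
```

```bash
python3 -c "
from h import *
delta(.5955,.0834,.131,-25)"
```

```text
t 20.2 pos [0.5953 0.0831 0.133 ] yaw -6.2 tilt [ 0.0008 -0.0067] shift cm [ 0.02 -0.03  0.2 ] turn 18.8 q7 -0.55 w 0.502
F [-0.2 -1.  -2.8] M [0.011 0.06  0.396] tau7 0.473 v -0.603
```

>>> {"fn": "carry_out", "kwargs": {"deltas": [[[0,0,0],5],[[0,0,0],10]]}}

```text
t: 20.45
eef_pos: [0.595, 0.0832, 0.133]
tool_rot: [0.003, 0.99, -0.142, 0.001]
contact_force: [0.8, -1.1, -3.7]
gripper_width: 0.496
```

```bash
python3 -c "
from h import *
delta(.5955,.0834,.131,-25)"
```

```text
t 20.45 pos [0.595  0.0832 0.133 ] yaw -16.3 tilt [ 0.0005 -0.007 ] shift cm [ 0.04 -0.04  0.2 ] turn 8.7 q7 -0.7 w 0.496
F [ 0.8 -1.1 -3.7] M [ 0.043 -0.038  0.36 ] tau7 0.456 v -0.604
```

>>> {"fn": "carry_out", "kwargs": {"deltas": [[[0,0,0],5],[[0,0,0],10]]}}

```text
t: 20.7
eef_pos: [0.5949, 0.0832, 0.133]
tool_rot: [0.003, 0.974, -0.228, 0.001]
contact_force: [0.6, 0.1, -3.7]
gripper_width: 0.498
```

```bash
python3 -c "
from h import *
delta(.5955,.0834,.131,-25)"
```

```text
t 20.7 pos [0.5949 0.0832 0.133 ] yaw -26.4 tilt [ 0.0004 -0.0072] shift cm [ 0.05 -0.04  0.2 ] turn -1.4 q7 -0.85 w 0.498
F [ 0.6  0.1 -3.7] M [-0.022  0.042  0.373] tau7 0.456 v -0.602
```

>>> {"fn": "carry_out", "kwargs": {"deltas": [[[0,0,0],0],[[0,0,0],0],[[0,0,-3],0],[[0,0,-5.5],-6],[[0.2,4,-5.5],-15],[[0.4,9,-5.5],-24],[[1.2,14,-5.5],-31],[[1.2,16.9,-5.5],-31],[[1.2,16.9,-5.5],-31],[[1.2,16.9,-5.5],-31]], "hand": 0.74}}

```text
t: 21.95
eef_pos: [0.5311, -0.0722, 0.1896]
tool_rot: [0.003, 0.999, 0.041, 0.001]
contact_force: [-0.3, 0.4, -0.1]
gripper_width: 0.739
```

```bash
python3 -c "
from h import *
delta(.5305,-.0738,.131,5)"
```

```text
t 21.95 pos [ 0.5311 -0.0722  0.1896] yaw 4.7 tilt [ 0.0017 -0.0066] shift cm [-0.08  0.11  5.86] turn -0.3 q7 -0.05 w 0.739
F [-0.3  0.4 -0.1] M [-0.025 -0.02   0.04 ] tau7 0.019 v -0.002
```

>>> {"fn": "carry_out", "kwargs": {"deltas": [[[-0.08,0.13,3],0],[[-0.08,0.13,5],0],[[-0.08,0.13,5.8],0],[[-0.08,0.13,5.8],0]]}}

```text
t: 22.45
eef_pos: [0.5308, -0.073, 0.1315]
tool_rot: [0.003, 0.999, 0.042, 0.001]
contact_force: [-0.1, -0.7, 0.6]
gripper_width: 0.738
```

>>> {"fn": "carry_out", "kwargs": {"deltas": [[[0,0,0],0],[[0,0,0],0],[[0,0,0],0],[[0,0,0],0],[[0,0,0],0]], "hand": 0.3}}

```text
t: 23.08
eef_pos: [0.5305, -0.0727, 0.1327]
tool_rot: [0.003, 0.999, 0.042, 0.0]
contact_force: [-3.9, 1.2, 6.6]
gripper_width: 0.497
```

>>> {"fn": "carry_out", "kwargs": {"deltas": [[[0,0,0],5],[[0,0,0],10]]}}

```text
t: 23.32
eef_pos: [0.5305, -0.0726, 0.1328]
tool_rot: [0.003, 0.999, -0.046, 0.001]
contact_force: [1.9, -0.7, -5.1]
gripper_width: 0.497
```

```bash
python3 -c "
from h import *
delta(.5305,-.0738,.131,-25)"
```

```text
t 23.32 pos [ 0.5305 -0.0726  0.1328] yaw -5.3 tilt [ 0.0014 -0.0066] shift cm [0.01 0.11 0.18] turn 19.7 q7 -0.24 w 0.497
F [ 1.9 -0.7 -5.1] M [-0.029 -0.172  0.299] tau7 0.484 v -0.612
```

>>> {"fn": "carry_out", "kwargs": {"deltas": [[[0,0,0],5],[[0,0,0],10]]}}

```text
t: 23.58
eef_pos: [0.5305, -0.0727, 0.1329]
tool_rot: [0.003, 0.991, -0.134, 0.001]
contact_force: [3.2, -0.9, -7.5]
gripper_width: 0.497
```

```bash
python3 -c "
from h import *
delta(.5305,-.0738,.131,-25)"
```

```text
t 23.57 pos [ 0.5305 -0.0727  0.1329] yaw -15.4 tilt [ 0.0017 -0.0069] shift cm [0.03 0.11 0.19] turn 9.6 q7 -0.39 w 0.497
F [ 3.2 -0.9 -7.5] M [-0.082 -0.252  0.346] tau7 0.467 v -0.611
```

>>> {"fn": "carry_out", "kwargs": {"deltas": [[[0,0,0],5],[[0,0,0],10]]}}

```text
t: 23.82
eef_pos: [0.5305, -0.0727, 0.1328]
tool_rot: [0.003, 0.975, -0.221, 0.002]
contact_force: [2.2, 0.4, -6.4]
gripper_width: 0.494
```

```bash
python3 -c "
from h import *
delta(.5305,-.0738,.131,-25)"
```

```text
t 23.82 pos [ 0.5305 -0.0727  0.1328] yaw -25.5 tilt [ 0.0019 -0.0071] shift cm [0.04 0.1  0.18] turn -0.5 q7 -0.55 w 0.494
F [ 2.2  0.4 -6.4] M [-0.118 -0.253  0.393] tau7 0.466 v -0.611
```

>>> {"fn": "carry_out", "kwargs": {"deltas": [[[0,0,0],0],[[0,0,0],0],[[0,0,-3],0],[[0,0,-5.5],-6],[[-0.2,-4,-5.5],-15],[[-0.4,-9,-5.5],-24],[[-1.0,-14,-5.5],-30],[[-1.0,-17,-5.5],-30],[[-1.0,-17,-5.5],-30],[[-1.0,-17,-5.5],-30]], "hand": 0.74}}

```text
t: 25.08
eef_pos: [0.5944, 0.0844, 0.1869]
tool_rot: [0.004, 0.999, 0.039, 0.001]
contact_force: [0.2, -0.2, -1.2]
gripper_width: 0.735
```

```bash
python3 -c "
from h import *
a=read_camera('side');cv2.imwrite('pics/z.png',cv2.resize(a[180:250,215:305,::-1],(800,600),interpolation=cv2.INTER_CUBIC))
delta(.5955,.0834,.131,5)"
```

```text
t 25.12 pos [0.5944 0.0839 0.1869] yaw 4.4 tilt [ 0.0017 -0.0081] shift cm [0.1  0.01 5.59] turn -0.6 q7 -0.34 w 0.739
F [0.5 0.8 1.3] M [-0.03   0.009  0.   ] tau7 0.008 v -0.004
```

View pics/z.png

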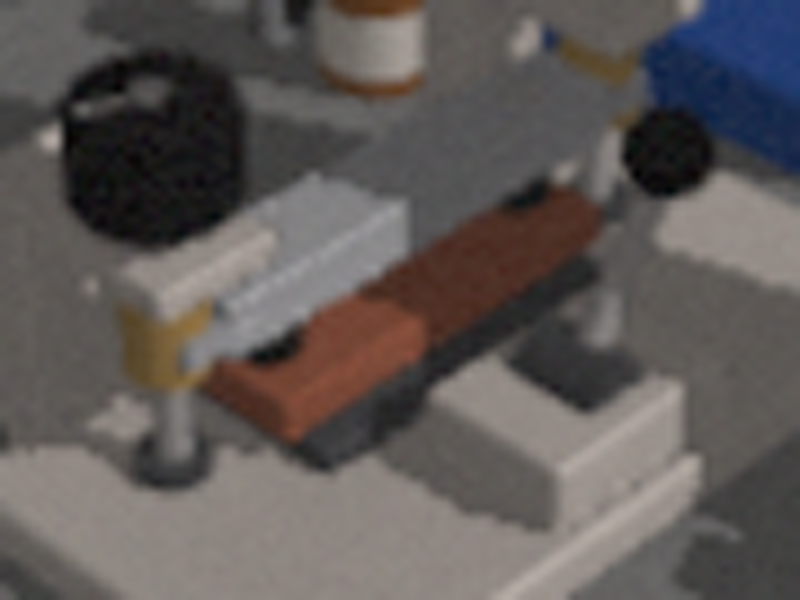

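>>> {"fn": "carry_out", "kwargs": {"deltas": [[[0.1,0.01,3],0],[[0.1,0.01,5],0],[[0.1,0.01,5.55],0],[[0.1,0.01,5.55],0]]}}

```text
t: 25.62
eef_pos: [0.5954, 0.0832, 0.1313]
tool_rot: [0.004, 0.999, 0.038, 0.0]
contact_force: [1.1, 0.0, -0.2]
gripper_width: 0.743
```

>>> {"fn": "carry_out", "kwargs": {"deltas": [[[0,0,0],0],[[0,0,0],0],[[0,0,0],0],[[0,0,0],0],[[0,0,0],0]], "hand": 0.3}}

```text
t: 26.25
eef_pos: [0.5955, 0.0833, 0.1326]
tool_rot: [0.004, 0.999, 0.038, 0.001]
contact_force: [-3.0, -1.0, 5.4]
gripper_width: 0.5
```

>>> {"fn": "carry_out", "kwargs": {"deltas": [[[0,0,0],3.5],[[0,0,0],7]]}}

```text
t: 26.5
eef_pos: [0.5953, 0.0833, 0.1327]
tool_rot: [0.004, 1.0, -0.023, 0.001]
contact_force: [-0.6, -0.4, -2.9]
gripper_width: 0.499
```

```bash
python3 -c "
from h import *
delta(.5955,.0834,.131,-25)"
```

```text
t 26.5 pos [0.5953 0.0833 0.1327] yaw -2.6 tilt [ 0.002  -0.0086] shift cm [ 0.02 -0.01  0.17] turn 22.4 q7 -0.48 w 0.499
F [-0.6 -0.4 -2.9] M [-0.026 -0.007  0.358] tau7 0.23 v -0.423
```

>>> {"fn": "carry_out", "kwargs": {"deltas": [[[0,0,0],3.5],[[0,0,0],7]]}}

```text
t: 26.75
eef_pos: [0.5952, 0.0833, 0.1327]
tool_rot: [0.004, 0.996, -0.084, 0.001]
contact_force: [1.3, 0.1, -3.6]
gripper_width: 0.5
```

```bash
python3 -c "
from h import *
delta(.5955,.0834,.131,-25)"
```

```text
t 26.75 pos [0.5952 0.0833 0.1327] yaw -9.7 tilt [ 0.002  -0.0089] shift cm [ 0.03 -0.02  0.17] turn 15.3 q7 -0.59 w 0.5
F [ 1.3  0.1 -3.6] M [-0.036 -0.035  0.331] tau7 0.219 v -0.423
```

>>> {"fn": "carry_out", "kwargs": {"deltas": [[[0,0,0],3.5],[[0,0,0],7]]}}

```text
t: 27.0
eef_pos: [0.5951, 0.0833, 0.1327]
tool_rot: [0.004, 0.989, -0.145, 0.002]
contact_force: [0.5, 0.3, -3.6]
gripper_width: 0.496
```

```bash
python3 -c "
from h import *
delta(.5955,.0834,.131,-25)"
```

```text
t 27.0 pos [0.5951 0.0833 0.1327] yaw -16.7 tilt [ 0.002  -0.0091] shift cm [ 0.04 -0.02  0.17] turn 8.3 q7 -0.69 w 0.496
F [ 0.5  0.3 -3.6] M [0.033 0.037 0.392] tau7 0.192 v -0.422
```

>>> {"fn": "carry_out", "kwargs": {"deltas": [[[0,0,0],0],[[0,0,0],0],[[0,0,-3],0],[[0,0,-5.5],-6],[[0.0,4,-5.5],-15],[[-0.5,9,-5.5],-21],[[-1.4,14,-5.5],-21],[[-1.4,17,-5.4],-21],[[-1.4,17,-5.4],-21],[[-1.4,17,-5.4],-21]], "hand": 0.74}}

```text
t: 28.25
eef_pos: [0.5332, -0.0741, 0.1885]
tool_rot: [0.004, 0.999, 0.038, 0.001]
contact_force: [0.1, -0.1, 0.6]
gripper_width: 0.738
```

```bash
python3 -c "
from h import *
delta(.5305,-.0735,.131,5)"
```

```text
t 28.25 pos [ 0.5332 -0.0741  0.1885] yaw 4.3 tilt [ 0.0032 -0.0086] shift cm [-0.28 -0.13  5.75] turn -0.7 q7 -0.04 w 0.738
F [ 0.1 -0.1  0.6] M [0.061 0.034 0.013] tau7 0.017 v 0.001
```

>>> {"fn": "carry_out", "kwargs": {"deltas": [[[-0.28,-0.08,3],0],[[-0.28,-0.08,5],0],[[-0.28,-0.08,5.7],0],[[-0.28,-0.08,5.7],0]]}}

```text
t: 28.75
eef_pos: [0.5309, -0.0729, 0.1315]
tool_rot: [0.004, 0.999, 0.039, 0.001]
contact_force: [-0.6, 0.7, 1.0]
gripper_width: 0.741
```

>>> {"fn": "carry_out", "kwargs": {"deltas": [[[0,0,0],0],[[0,0,0],0],[[0,0,0],0],[[0,0,0],0],[[0,0,0],0]], "hand": 0.3}}

```text
t: 29.38
eef_pos: [0.5306, -0.0726, 0.1326]
tool_rot: [0.004, 0.999, 0.039, 0.001]
contact_force: [-4.0, -0.6, 6.2]
gripper_width: 0.494
```

>>> {"fn": "carry_out", "kwargs": {"deltas": [[[0,0,0],3.5],[[0,0,0],7]]}}

```text
t: 29.62
eef_pos: [0.5305, -0.0726, 0.1327]
tool_rot: [0.004, 1.0, -0.023, 0.002]
contact_force: [1.0, -0.2, -6.0]
gripper_width: 0.493
```

```bash
python3 -c "
from h import *
delta(.5305,-.0735,.131,-25)"
```

```text
t 29.62 pos [ 0.5305 -0.0726  0.1327] yaw -2.6 tilt [ 0.0031 -0.0085] shift cm [-0.    0.09  0.17] turn 22.4 q7 -0.19 w 0.493
F [ 1.  -0.2 -6. ] M [-0.132 -0.223  0.311] tau7 0.233 v -0.43
```

>>> {"fn": "carry_out", "kwargs": {"deltas": [[[0,0,0],3.5],[[0,0,0],7]]}}

```text
t: 29.88
eef_pos: [0.5306, -0.0727, 0.1328]
tool_rot: [0.004, 0.996, -0.084, 0.002]
contact_force: [2.3, -0.4, -6.2]
gripper_width: 0.498
```

```bash
python3 -c "
from h import *
delta(.5305,-.0735,.131,-25)"
```

```text
t 29.88 pos [ 0.5306 -0.0727  0.1328] yaw -9.7 tilt [ 0.0034 -0.0088] shift cm [0.01 0.08 0.18] turn 15.3 q7 -0.3 w 0.498
F [ 2.3 -0.4 -6.2] M [-0.138 -0.289  0.342] tau7 0.203 v -0.427
```

>>> {"fn": "carry_out", "kwargs": {"deltas": [[[0,0,0],3.5],[[0,0,0],7]]}}

```text
t: 30.12
eef_pos: [0.5306, -0.0727, 0.1327]
tool_rot: [0.004, 0.989, -0.145, 0.003]
contact_force: [1.0, -0.7, -6.2]
gripper_width: 0.496
```

```bash
python3 -c "
from h import *
delta(.5305,-.0735,.131,-25)"
```

```text
t 30.12 pos [ 0.5306 -0.0727  0.1327] yaw -16.7 tilt [ 0.0037 -0.0091] shift cm [0.01 0.08 0.18] turn 8.3 q7 -0.41 w 0.496
F [ 1.  -0.7 -6.2] M [-0.149 -0.28   0.392] tau7 0.169 v -0.427
```

>>> {"fn": "carry_out", "kwargs": {"deltas": [[[0,0,0],0],[[0,0,0],0],[[0,0,-3],0],[[0,0,-5.5],-6],[[0,-4,-5.5],-15],[[0.5,-9,-5.5],-21],[[1.3,-14,-5.5],-21],[[1.3,-17,-5.6],-21],[[1.3,-17,-5.6],-21],[[1.3,-17,-5.6],-21]], "hand": 0.74}}

```text
t: 31.38
eef_pos: [0.5916, 0.0858, 0.1876]
tool_rot: [0.005, 0.999, 0.037, 0.002]
contact_force: [0.6, 0.5, -0.6]
gripper_width: 0.737
```

```bash
python3 -c "
from h import *
delta(.5955,.0837,.131,5)"
```

```text
t 31.38 pos [0.5916 0.0858 0.1876] yaw 4.3 tilt [ 0.0036 -0.01  ] shift cm [0.36 0.18 5.66] turn -0.7 q7 -0.34 w 0.737
F [ 0.6  0.5 -0.6] M [-0.027  0.006 -0.017] tau7 -0.004 v -0.002
```

>>> {"fn": "carry_out", "kwargs": {"deltas": [[[0.36,0.18,3],0],[[0.36,0.18,5],0],[[0.36,0.18,5.6],0],[[0.36,0.18,5.6],0]]}}

```text
t: 31.88
eef_pos: [0.5953, 0.0835, 0.1316]
tool_rot: [0.005, 0.999, 0.037, 0.001]
contact_force: [0.1, -0.4, -0.4]
gripper_width: 0.742
```

>>> {"fn": "carry_out", "kwargs": {"deltas": [[[0,0,0],0],[[0,0,0],0],[[0,0,0],0],[[0,0,0],0],[[0,0,0],0]], "hand": 0.3}}

```text
t: 32.5
eef_pos: [0.5954, 0.0837, 0.1329]
tool_rot: [0.005, 0.999, 0.037, 0.002]
contact_force: [-3.0, -0.6, 5.8]
gripper_width: 0.497
```

>>> {"fn": "carry_out", "kwargs": {"deltas": [[[0,0,0],3.5],[[0,0,0],7]]}}

```text
t: 32.75
eef_pos: [0.5953, 0.0837, 0.1329]
tool_rot: [0.005, 1.0, -0.024, 0.002]
contact_force: [0.3, -0.1, -2.0]
gripper_width: 0.497
```

```bash
python3 -c "
from h import *
delta(.5955,.0837,.131,-25)"
```

```text
t 32.75 pos [0.5953 0.0837 0.1329] yaw -2.8 tilt [ 0.0038 -0.0104] shift cm [ 0.02 -0.01  0.19] turn 22.2 q7 -0.47 w 0.497
F [ 0.3 -0.1 -2. ] M [0.013 0.065 0.421] tau7 0.154 v -0.422
```

>>> {"fn": "carry_out", "kwargs": {"deltas": [[[0,0,0],3.5],[[0,0,0],7]]}}

```text
t: 33.0
eef_pos: [0.5952, 0.0837, 0.1329]
tool_rot: [0.005, 0.996, -0.085, 0.002]
contact_force: [1.1, -0.1, -3.4]
gripper_width: 0.493
```

```bash
python3 -c "
from h import *
delta(.5955,.0837,.131,-25)"
```

```text
t 33.0 pos [0.5952 0.0837 0.1329] yaw -9.8 tilt [ 0.0039 -0.0107] shift cm [ 0.03 -0.01  0.19] turn 15.2 q7 -0.58 w 0.493
F [ 1.1 -0.1 -3.4] M [-0.008  0.034  0.428] tau7 0.111 v -0.421
```

>>> {"fn": "carry_out", "kwargs": {"deltas": [[[0,0,0],3],[[0,0,0],5]]}}

```text
t: 33.25
eef_pos: [0.5951, 0.0837, 0.1329]
tool_rot: [0.005, 0.992, -0.129, 0.003]
contact_force: [1.4, -0.3, -4.2]
gripper_width: 0.496
```

```bash
python3 -c "
from h import *
delta(.5955,.0837,.131,-25)"
```

```text
t 33.25 pos [0.5951 0.0837 0.1329] yaw -14.8 tilt [ 0.0039 -0.011 ] shift cm [ 0.03 -0.01  0.19] turn 10.2 q7 -0.66 w 0.496
F [ 1.4 -0.3 -4.2] M [-0.043 -0.041  0.463] tau7 -0.232 v -0.239
```

>>> {"fn": "carry_out", "kwargs": {"deltas": [[[0,0,0],0],[[0,0,0],0],[[0,0,-3],0],[[0,0,-5.5],-6],[[-0.3,4,-5.5],-15],[[-0.9,9,-5.5],-20],[[-1.8,14,-5.4],-20],[[-1.8,16.9,-5.3],-20],[[-1.8,16.9,-5.3],-20],[[-1.8,16.9,-5.3],-20]], "hand": 0.74}}

```text
t: 34.5
eef_pos: [0.5348, -0.0735, 0.1879]
tool_rot: [0.005, 0.999, 0.046, 0.002]
contact_force: [0.1, 0.0, -0.5]
gripper_width: 0.733
```

```bash
python3 -c "
from h import *
delta(.5305,-.0733,.131,5)"
```

```text
t 34.5 pos [ 0.5348 -0.0735  0.1879] yaw 5.2 tilt [ 0.0051 -0.0104] shift cm [-0.45 -0.12  5.68] turn 0.2 q7 -0.03 w 0.733
F [ 0.1  0.  -0.5] M [-0.02   0.016 -0.018] tau7 0.013 v 0.002
```

>>> {"fn": "carry_out", "kwargs": {"deltas": [[[-0.45,-0.12,3],0],[[-0.45,-0.12,5],0],[[-0.45,-0.12,5.65],0],[[-0.45,-0.12,5.65],0]]}}

```text
t: 35.0
eef_pos: [0.5309, -0.0724, 0.1314]
tool_rot: [0.005, 0.999, 0.046, 0.002]
contact_force: [-0.3, 0.0, 0.1]
gripper_width: 0.738
```

>>> {"fn": "carry_out", "kwargs": {"deltas": [[[0,0,0],0],[[0,0,0],0],[[0,0,0],0],[[0,0,0],0],[[0,0,0],0]], "hand": 0.3}}

```text
t: 35.62
eef_pos: [0.5305, -0.0721, 0.1326]
tool_rot: [0.005, 0.999, 0.046, 0.002]
contact_force: [-4.0, 0.9, 6.2]
gripper_width: 0.499
```

>>> {"fn": "carry_out", "kwargs": {"deltas": [[[0,0,0],3.5],[[0,0,0],7]]}}

```text
t: 35.88
eef_pos: [0.5305, -0.0721, 0.1327]
tool_rot: [0.005, 1.0, -0.015, 0.003]
contact_force: [1.7, -1.4, -6.0]
gripper_width: 0.5
```

```bash
python3 -c "
from h import *
delta(.5305,-.0733,.131,-25)"
```

```text
t 35.88 pos [ 0.5305 -0.0721  0.1327] yaw -1.7 tilt [ 0.005  -0.0104] shift cm [-0.    0.12  0.17] turn 23.3 q7 -0.17 w 0.5
F [ 1.7 -1.4 -6. ] M [-0.141 -0.228  0.445] tau7 0.132 v -0.429
```

>>> {"fn": "carry_out", "kwargs": {"deltas": [[[0,0,0],3.5],[[0,0,0],7]]}}

```text
t: 36.12
eef_pos: [0.5306, -0.0721, 0.1327]
tool_rot: [0.005, 0.997, -0.076, 0.003]
contact_force: [2.4, -0.5, -7.2]
gripper_width: 0.498
```

```bash
python3 -c "
from h import *
delta(.5305,-.0733,.131,-25)"
```

```text
t 36.12 pos [ 0.5306 -0.0721  0.1327] yaw -8.7 tilt [ 0.0054 -0.0108] shift cm [0.01 0.12 0.17] turn 16.3 q7 -0.28 w 0.498
F [ 2.4 -0.5 -7.2] M [-0.188 -0.261  0.498] tau7 0.087 v -0.427
```

>>> {"fn": "carry_out", "kwargs": {"deltas": [[[0,0,0],3],[[0,0,0],5]]}}

```text
t: 36.38
eef_pos: [0.5306, -0.0722, 0.1327]
tool_rot: [0.005, 0.993, -0.12, 0.003]
contact_force: [1.6, -1.5, -7.1]
gripper_width: 0.493
```

```bash
python3 -c "
from h import *
delta(.5305,-.0733,.131,-25)"
```

```text
t 36.38 pos [ 0.5306 -0.0722  0.1327] yaw -13.7 tilt [ 0.0056 -0.0111] shift cm [0.01 0.11 0.17] turn 11.3 q7 -0.36 w 0.493
F [ 1.6 -1.5 -7.1] M [-0.152 -0.257  0.505] tau7 -0.261 v -0.244
```

>>> {"fn": "carry_out", "kwargs": {"deltas": [[[0,0,0],0],[[0,0,0],0],[[0,0,-3],0],[[0,0,-5.5],-4],[[0.2,-4,-5.5],-9],[[0.9,-9,-5.5],-9],[[2.2,-14,-5.6],-9],[[2.2,-16.9,-5.7],-9],[[2.2,-16.9,-5.7],-9],[[2.2,-16.9,-5.7],-9]], "hand": 0.74}}

```text
t: 37.62
eef_pos: [0.5918, 0.0864, 0.1884]
tool_rot: [0.006, 0.999, -0.042, 0.003]
contact_force: [0.9, 0.2, 0.1]
gripper_width: 0.741
```

```bash
python3 -c "
from h import *
delta(.5955,.084,.131,5)"
```

```text
t 37.62 pos [0.5918 0.0864 0.1884] yaw -4.8 tilt [ 0.0056 -0.0119] shift cm [0.35 0.14 5.74] turn -9.8 q7 -0.48 w 0.741
F [0.9 0.2 0.1] M [ 0.022 -0.008 -0.002] tau7 -0.007 v -0.002
```

>>> {"fn": "carry_out", "kwargs": {"deltas": [[[0.35,0.14,3],0],[[0.35,0.14,5],0],[[0.35,0.14,5.7],0],[[0.35,0.14,5.7],0]]}}

```text
t: 38.12
eef_pos: [0.5954, 0.083, 0.1315]
tool_rot: [0.006, 0.999, -0.042, 0.003]
contact_force: [0.7, 0.8, 0.3]
gripper_width: 0.739
```

>>> {"fn": "carry_out", "kwargs": {"deltas": [[[0,0,0],0],[[0,0,0],0],[[0,0,0],0],[[0,0,0],0],[[0,0,0],0]], "hand": 0.3}}

```text
t: 38.75
eef_pos: [0.5953, 0.0829, 0.1329]
tool_rot: [0.006, 0.999, -0.043, 0.003]
contact_force: [-3.8, -0.1, 5.5]
gripper_width: 0.495
```

```bash
python3 -c "
from h import *
delta(.5955,.0837,.131,-25)"
```

```text
t 38.75 pos [0.5953 0.0829 0.1329] yaw -4.9 tilt [ 0.0055 -0.0127] shift cm [ 0.01 -0.08  0.19] turn 20.1 q7 -0.51 w 0.495
F [-3.8 -0.1  5.5] M [-0.199  0.776 -0.044] tau7 0.039 v 0.002
```

>>> {"fn": "carry_out", "kwargs": {"deltas": [[[0,0,0],2.5]]}}

```text
t: 38.88
eef_pos: [0.5952, 0.0829, 0.1331]
tool_rot: [0.006, 0.998, -0.064, 0.003]
contact_force: [2.4, 0.9, -12.1]
gripper_width: 0.496
```

```bash
python3 -c "
from h import *
delta(.5955,.0837,.131,-25)"
```

```text
t 38.88 pos [0.5952 0.0829 0.1331] yaw -7.3 tilt [ 0.006  -0.0128] shift cm [ 0.02 -0.09  0.21] turn 17.7 q7 -0.54 w 0.496
F [  2.4   0.9 -12.1] M [ 0.202 -0.616  0.518] tau7 0.046 v -0.309
```

>>> {"fn": "carry_out", "kwargs": {"deltas": [[[0,0,0],1]]}}

```text
t: 39.0
eef_pos: [0.5951, 0.0829, 0.133]
tool_rot: [0.006, 0.997, -0.072, 0.004]
contact_force: [2.3, -0.1, -7.7]
gripper_width: 0.497
```

```bash
python3 -c "
from h import *
delta(.5955,.0837,.131,-25)"
```

```text
t 39.0 pos [0.5951 0.0829 0.133 ] yaw -8.3 tilt [ 0.0063 -0.013 ] shift cm [ 0.02 -0.09  0.2 ] turn 16.7 q7 -0.56 w 0.497
F [ 2.3 -0.1 -7.7] M [ 0.076 -0.415  0.512] tau7 -0.456 v -0.114
```

>>> {"fn": "carry_out", "kwargs": {"deltas": [[[0,0,0],0],[[0,0,0],0],[[0,0,-3],0],[[0,0,-5.5],-3],[[-0.7,4,-5.5],-3],[[-2,9,-5.5],-3],[[-3.3,14,-5.4],-3],[[-4.1,16.4,-5.3],-3],[[-4.1,16.4,-5.3],-3],[[-4.1,16.4,-5.3],-3]], "hand": 0.74}}

```text
t: 40.25
eef_pos: [0.5313, -0.0715, 0.1881]
tool_rot: [0.006, 0.999, -0.046, 0.004]
contact_force: [-1.2, 0.7, 0.2]
gripper_width: 0.743
```

```bash
python3 -c "
from h import *
delta(.5305,-.073,.131,-8)"
```

```text
t 40.25 pos [ 0.5313 -0.0715  0.1881] yaw -5.2 tilt [ 0.0077 -0.0123] shift cm [-0.12  0.09  5.72] turn 2.8 q7 -0.2 w 0.743
F [-1.2  0.7  0.2] M [ 0.055 -0.043 -0.031] tau7 0.008 v 0.001
```

>>> {"fn": "carry_out", "kwargs": {"deltas": [[[-0.12,0.12,3],0],[[-0.12,0.12,5],0],[[-0.12,0.12,5.7],0],[[-0.12,0.12,5.7],0]]}}

```text
t: 40.75
eef_pos: [0.5309, -0.0723, 0.1311]
tool_rot: [0.006, 0.999, -0.045, 0.004]
contact_force: [1.8, -0.2, 0.5]
gripper_width: 0.738
```

>>> {"fn": "carry_out", "kwargs": {"deltas": [[[0,0,0],0],[[0,0,0],0],[[0,0,0],0],[[0,0,0],0],[[0,0,0],0]], "hand": 0.3}}

```text
t: 41.38
eef_pos: [0.5306, -0.0718, 0.1324]
tool_rot: [0.006, 0.999, -0.045, 0.004]
contact_force: [-4.0, 1.3, 7.1]
gripper_width: 0.496
```

>>> {"fn": "carry_out", "kwargs": {"deltas": [[[0,0,0],2.5]]}}

```text
t: 41.5
eef_pos: [0.5306, -0.0717, 0.1326]
tool_rot: [0.006, 0.998, -0.066, 0.004]
contact_force: [3.7, -2.2, -13.6]
gripper_width: 0.494
```

```bash
python3 -c "
from h import *
delta(.5305,-.073,.131,-8)"
```

```text
t 41.5 pos [ 0.5306 -0.0717  0.1326] yaw -7.6 tilt [ 0.0077 -0.0121] shift cm [0.01 0.12 0.16] turn 0.4 q7 -0.26 w 0.494
F [  3.7  -2.2 -13.6] M [-0.257 -0.743  0.532] tau7 0.027 v -0.317
```

>>> {"fn": "carry_out", "kwargs": {"deltas": [[[0,0,0],0.8]]}}

```text
t: 41.62
eef_pos: [0.5306, -0.0717, 0.1325]
tool_rot: [0.006, 0.997, -0.073, 0.004]
contact_force: [3.5, -1.5, -9.1]
gripper_width: 0.496
```

```bash
python3 -c "
from h import *
delta(.5305,-.073,.131,-8)"
```

```text
t 41.62 pos [ 0.5306 -0.0717  0.1325] yaw -8.3 tilt [ 0.0081 -0.0124] shift cm [0.01 0.13 0.15] turn -0.3 q7 -0.28 w 0.496
F [ 3.5 -1.5 -9.1] M [-0.13  -0.361  0.551] tau7 -0.527 v -0.088
```

>>> {"fn": "carry_out", "kwargs": {"deltas": [[[0,0,0],0],[[0,0,0],0],[[0,0,-3],0],[[0,0,-6],0],[[0,0,-8],0],[[0,0,-8],0]], "hand": 0.74}}

```text
t: 42.38
eef_pos: [0.5312, -0.0707, 0.2145]
tool_rot: [0.006, 0.997, -0.073, 0.007]
contact_force: [0.2, 0.1, -0.4]
gripper_width: 0.742
```

```bash
python3 -c "
from h import *
delta(.485,.002,.112,-22.5)"
```

```text
t 42.38 pos [ 0.5312 -0.0707  0.2145] yaw -8.4 tilt [ 0.0122 -0.0127] shift cm [-5.77 -6.63 10.1 ] turn 14.1 q7 -0.24 w 0.742
F [ 0.2  0.1 -0.4] M [ 0.013 -0.006 -0.015] tau7 0.051 v -0.005
```

>>> {"fn": "carry_out", "kwargs": {"deltas": [[[-2,-2.2,1],-10],[[-4,-4.4,2],-20],[[-5.8,-6.7,3],-30],[[-5.8,-6.7,3],-40],[[-5.8,-6.7,3],-50],[[-5.8,-6.7,3],-60],[[-5.8,-6.7,3],-70],[[-5.8,-6.7,3],-76],[[-5.8,-6.7,3],-76],[[-5.8,-6.7,3],-76]], "hand": 0.62}}

```text
t: 43.62
eef_pos: [0.4837, 0.0035, 0.1825]
tool_rot: [0.008, 0.831, 0.556, 0.001]
contact_force: [0.3, -1.1, 0.1]
gripper_width: 0.619
```

```bash
python3 -c "
from h import *
delta(.485,.002,.105,67.4);im=wmeas(('lock_tip',),(.104,));save(im,'w5.png');delta(.485,.002,.105,67.4)"
```

```text
t 43.62 pos [0.4837 0.0035 0.1825] yaw 67.5 tilt [ 0.0115 -0.0126] shift cm [-0.04  0.06  7.76] turn 0.1 q7 0.84 w 0.619
F [ 0.3 -1.1  0.1] M [0.024 0.014 0.012] tau7 0.011 v 0.005
drift [0.     0.     0.0001]
lock_tip [ 234  194   92   32 1380] [0.493  0.0181 0.104 ]
t 43.73 pos [0.4839 0.0036 0.1828] yaw 67.6 tilt [ 0.012  -0.0127] shift cm [-0.05  0.04  7.78] turn 0.2 q7 0.84 w 0.616
F [-0.1 -0.3  0.3] M [ 0.051 -0.006  0.01 ] tau7 -0.018 v 0.006
```

View pics/w5.png

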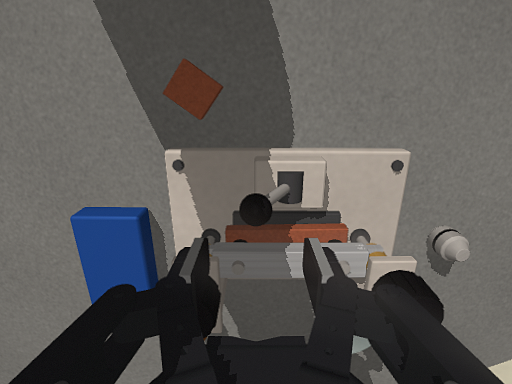

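>>> {"fn": "carry_out", "kwargs": {"deltas": [[[-0.05,0.05,3],0],[[-0.05,0.05,5.5],0],[[-0.05,0.05,7.5],0],[[-0.05,0.05,7.5],0]]}}

```text
t: 44.22
eef_pos: [0.484, 0.002, 0.1066]
tool_rot: [0.008, 0.831, 0.556, 0.0]
contact_force: [-0.7, 0.1, 0.7]
gripper_width: 0.621
```

>>> {"fn": "carry_out", "kwargs": {"deltas": [[[1.2,0,0],0],[[2.2,0,0],0],[[3.2,0,0],0],[[4.2,0,0],0],[[5.2,0,0],0],[[6,0,0],0],[[6.8,0,0],0],[[7.3,0,0],0]]}}

```text
t: 45.22
eef_pos: [0.5118, 0.07, 0.1058]
tool_rot: [0.008, 0.831, 0.556, -0.0]
contact_force: [-0.7, -0.8, -1.0]
gripper_width: 0.619
```

```bash
python3 -c "
from h import *
delta(.5107,.0638,.107,67.4)
a=read_camera('side');cv2.imwrite('pics/y.png',cv2.resize(a[150:270,190:350,::-1],(800,600),interpolation=cv2.INTER_CUBIC))"
```

```text
t 45.23 pos [0.5118 0.07   0.1058] yaw 67.6 tilt [ 0.0084 -0.0126] shift cm [-0.61  0.13 -0.11] turn 0.2 q7 0.61 w 0.619
F [-0.7 -0.8 -1. ] M [-0.129  0.115 -0.025] tau7 0.059 v -0.064
```

View pics/y.png

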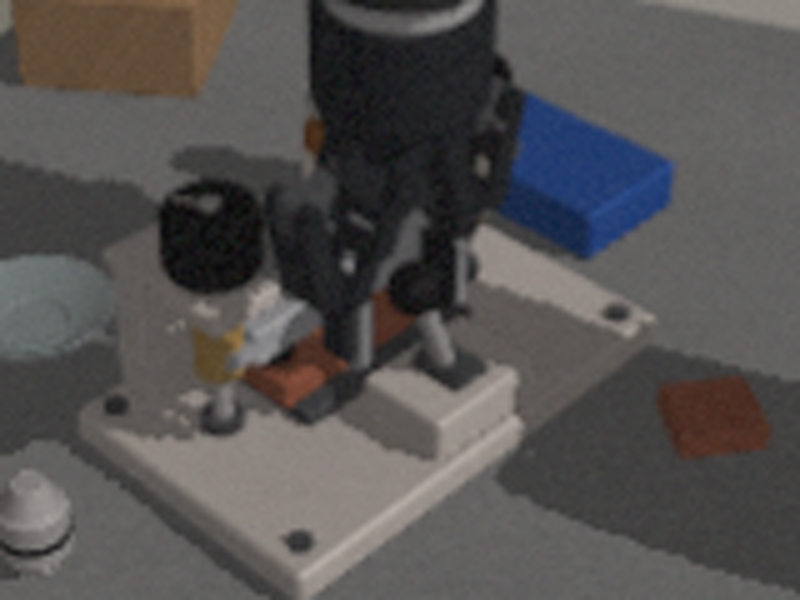

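>>> {"fn": "carry_out", "kwargs": {"deltas": [[[0.3,0,0],0],[[0.6,0,0],0],[[0.6,0,0],0]]}}

```text
t: 45.65
eef_pos: [0.5145, 0.0764, 0.1059]
tool_rot: [0.007, 0.831, 0.556, 0.0]
contact_force: [0.4, 0.5, -0.8]
gripper_width: 0.62
```

>>> {"fn": "carry_out", "kwargs": {"deltas": [[[0.3,0,0],0],[[0.6,0,0],0],[[0.6,0,0],0]]}}

```text
t: 46.02
eef_pos: [0.5149, 0.0772, 0.1054]
tool_rot: [0.009, 0.832, 0.555, -0.004]
contact_force: [-6.5, -11.6, 6.1]
gripper_width: 0.621
```

>>> {"fn": "carry_out", "kwargs": {"deltas": [[[-0.6,0,0],0],[[-1.2,0,0],0],[[-1.2,0,-2],0],[[-1.2,0,-5],0],[[-1.2,0,-9],0],[[-1.2,0,-12],0],[[-1.2,-5,-14],0],[[-1.2,-5,-14],0]]}}

```text
t: 47.02
eef_pos: [0.4621, 0.0901, 0.2466]
tool_rot: [0.01, 0.831, 0.557, -0.002]
contact_force: [1.6, 0.2, -0.9]
gripper_width: 0.616
```

```bash
python3 -c "
from h import *
delta(.5107,.0638,.107,67.4)
a=read_camera('side');b=read_camera('scene');f=lambda i,r,c:cv2.resize(i[r:r+120,c:c+160,::-1],(400,300),interpolation=cv2.INTER_CUBIC)
for c in('side','scene'): print(models.spot_in('lock_tip',c)[:1],proj(c,[.5107,.0638,.104]))
cv2.imwrite('pics/x.png',np.hstack([f(a,150,190),f(b,140,170)]))"
```

```text
t 47.02 pos [0.4621 0.0901 0.2466] yaw 67.6 tilt [ 0.0071 -0.0186] shift cm [-0.38  5.3  14.04] turn 0.2 q7 0.71 w 0.616
F [ 1.6  0.2 -0.9] M [-0.003  0.009 -0.044] tau7 -0.078 v 0.006
[{'centre': [202.8, 260.0], 'score': 0.47}] [[269.89504318 209.8534127 ]]
[{'centre': [175.8, 264.6], 'score': 0.75}] [[269.06713372 172.07721508]]
```

View pics/x.png

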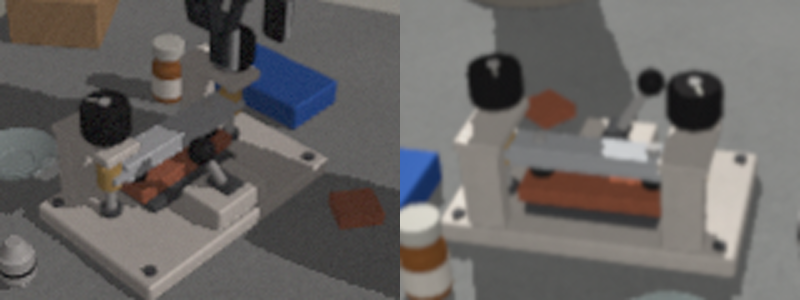

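```bash
python3 -c "
from h import *
print(bot.hand_in())"
```

```text
the job is handed in; nothing more can be done
None
```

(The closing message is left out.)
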